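Hold the mirror so the camera sees the brewer's water gauge

ROBOT

A 6-joint arm with a two-finger parallel gripper is mounted at the origin on the work surface. World frame = base frame: x ahead of the robot, y to its left, z up, the work surface at z = 0. Lengths are in mm, angles in degrees, forces in N, time in s.
With the tool pointing down it reaches from about 350 to 975 mm from the base axis. Payload 7.1 kg.
Tool frame: the origin (TCP) lies between the finger pads; the fingertips stand 25 mm ahead of it and the grasp point (between the pads) lies 6 mm ahead of it (manip.tip_reach is the distance from the TCP to the fingertips, in mm); z points along the fingers, y is the line along which they close (so a half turn about z gives the same grasp; the last joint's range is limited). The gripper opens to 88 mm and grips with 3 to 60 N. Pads are 20 mm wide; open, the fingers measure 115 mm over their backs; the gripper's body (75 mm by 178 mm) begins 61 mm behind the grasp point.
Start: joints at [65.89, 24.242, 93.386, -0, 62.372, -1.089], TCP at [244.39, 575.22, 247.675] pointing down, gripper open.
Joint ranges: [-172.04, 172.04], [-51.8, 120.97], [4.93, 147.93], [-75.15, 255.16], [6.16, 154.13], [-145.62, 145.62]. Speed limits (degrees/s): [136.94, 136.94, 172.46, 180, 180, 180].

INTERFACE

Orientations are given as [roll, pitch, yaw] about the fixed x, y, z axes, in that order (R = Rz(yaw) Ry(pitch) Rx(roll)).
In Python, from bench import manip gives the robot as it stands.
- The arm moves only by the tool jog_arm, never from a script. Its argument "steps" is a list of rows, each a list of 4 numbers: the shift along the tool's x, y, z in mm, then the turn about the tool's z in degrees. In form: [[dx, dy, dz, spin], ...]. A call has 1 to 20 rows; each row shifts and turns the commanded pose from where the row before left it, along the tool's axes as they then stand; what a row does not reach is not made up. A row lasts 1/10 s, in which the tool goes at most 50 mm and 8.59 degrees, less where a joint would pass 70% of its speed; a pose out of reach is approached as far as the arm can. A call with a gripper value outside its range is refused whole. "hand" is the finger opening in mm, from 0 to 87.8, set as the call begins (left out, the last holds). The fingers move at their own pace and stop on an object; "grip_force" is the grip in N (left out, the last holds). Time passes only in rows, so rows that do not move let the fingers close. It gives the time, the measured TCP pose, the force, the opening and the grip force at its end, in the units of the state.
- manip.observe(): the state, without advancing time (a new reading comes with each control period).
- manip.grab_frame(name): name is "scene" or "top" or "wrist"; returns the picture (420x560x3 uint8, red, green, blue); there is no depth.
- manip.camera_info(name): a dict with "fovy" (degrees; the focal length in pixels is half the picture's height over the tangent of half this angle, whatever the lens; pixels are square), "cx", "cy" (the principal point, pixels), "distortion" ([k1, k2, p1, p2, k3] as OpenCV has them; the pictures are not rectified), "extrinsics" (4x4, takes a point from camera to world coordinates); the wrist camera has in their place "mount" (4x4, takes a point from camera to tool coordinates, whose origin is the TCP and whose axes are the flange's). Camera axes: x right, y down, z forward; pixel columns grow to the right and rows downward; lengths in mm; the calibration is good to about 2 mm. A picture is of the moment at which its call begins: read the wrist's pose just before it. camera_info takes no time and is no camera call.
- manip.hand_in(): hands the job in; it is judged then, once.
The state is a dict: "time_s": time; "qpos": joint angles; "qvel": joint speeds; "joint_torque": joint torques, N m; "tool_pos": TCP position; "eef_rot": TCP orientation; "force": force on the tool from outside, world axes, zero at the start; "torque": the same for the moment, N m; "grip_width": finger opening in mm; "finger_force": force on a finger pad.
Only numpy, scipy, OpenCV 4.12 (cv2) and the standard library are available. Lean on these libraries where they do the work, as an engineer would, in place of code of your own. Each camera call takes 0.05 s, during which the arm holds its last target. There are 200 camera calls.

TASK

First slide the mirror carriage along its rail all the way to the end stop away from the camera. Then turn the mirror by its thumb tab until the camera on the rail sees the float of the coffee brewer's water gauge in the middle of the mirror. The mirror springs back, so finish while still holding it steady at that angle with the carriage at its stop, and leave everything else on the counter where it is.

Things in the scene. Friction and masses are not known exactly. Their poses are not given: they have to be found in the camera images.
- carriage (a joint): position of the black carriage (60 x 66 x 18 mm) that slides on the aluminium rail and carries the mirror: 0 at the camera end, 0.120 m at the end stop away from the camera. Starts at 0 to 0.05. Slides with about 2.5 N of friction and stays where it is left.
- mirror (a joint): turn of the mirror on its upright hinge on the carriage: 0 with its glass facing the camera squarely, growing clockwise seen from above, to at most 1.45 rad. A light spring (0.08 Nm/rad, about 0.02 to 0.11 Nm) always turns it back to 0, so it must be held. The angle needed lies between 0.4 and 1.2 rad.
- tab (a point): grip point on the mirror's thumb tab, exactly on the hinge axis. The mirror is an upright black-framed plate 104 mm wide, 92 tall (46 to 138 mm above the counter), 8 thick; the tab stands on its top edge, parallel to the glass: 40 mm wide, 12 mm thick, 44 tall, its top 182 mm above the counter; this point is 16 mm below its top. The point's x axis points straight out of the glass, z up.
- gauge (a point): the dark float in the clear upright water-gauge tube on the flank of the coffee brewer that faces the mirror; the float is 19 mm across, 26 tall, its centre (this point) 90 mm above the counter, level with lens and mirror. The tube, 23 mm across and 200 long between black end caps, stands 13 mm (axis) out from the flank.
- view (a point): point on the mirror's hinge axis, 90 mm above the counter, whose x axis points where the camera's line of sight goes after bouncing off the middle of the mirror (it turns twice as far as the mirror), z up. The float is seen centred in the mirror when it lies on this x axis.
- rig: fixed rail 46 mm wide, 460 long, top at 18 mm. Origin on the counter below the mirror's hinge axis as it is at the end stop; x axis along the rail to the camera. End stop: dark steel block, top at 42 mm, face at x = -37 mm. The small black camera (34 x 100 x 66 mm, top at 123 mm) at the rail's far end looks back along it at the hinge axis; lens front at (340, 0, 90) mm in this frame.
- brewer: the fixed drip coffee brewer, 220 x 180 x 320 mm, jug in front at its +x side, water gauge on its +y flank; origin at the centre of its underside. The float lies at (-60, 103, 90) mm in its frame.
- mug: bystander: white ceramic mug with a handle, 82 mm across, 90 tall; origin at the centre of its underside; leave it where it is.
- canister: bystander: white storage canister with a wooden lid, 90 mm across, 130 tall; origin at the centre of its underside; leave it where it is.
- jar: bystander: glass jar with a steel lid, 80 mm across, 120 tall; origin at the centre of its underside; leave it where it is.
- bowl: bystander: white low bowl, 110 mm across, 45 tall; origin at the centre of its underside; leave it where it is.
- spoon: bystander: steel spoon about 200 mm long lying flat; its x axis runs along it; leave it where it is.
- tamper: bystander: dark steel coffee tamper standing on its foot, 54 mm across, 66 tall; origin at the centre of its underside; leave it where it is.
- tin: bystander: flat steel tin, 90 x 60 x 45 mm; origin at the centre of its underside; leave it where it is.

How it is judged (in metres and radians):
On the way, in this order (a step that is already met when the one before it is completed fails the run):
1. the carriage is at the end stop away from the camera (value of joint carriage above 0.115 m), for 0.2 s.
2. the gripper holds the mirror so that the camera sees the float in it (y of gauge in the frame of view between -0.045 and 0.045 m and x of gauge in the frame of view above 0.1 m and contact force between the fingers and mirror above 0.5 N and value of joint carriage above 0.115 m and velocity of joint mirror between -0.1 and 0.1 rad/s), for 0.3 s.
At the end, for the whole second after the job is handed in: The carriage is within 5 mm of its end stop; the camera's line of sight, bounced off the middle of the mirror, passes within 45 mm sideways of the float (about 0.06 rad of mirror angle either way); the fingers touch the mirror with more than 0.5 N and it is steady (under 0.1 rad/s) (all of step 2); the arm keeps its last pose, push and grip.
It fails at once if a bystander is moved more than 30 mm (distance of any of mug, canister, jar, bowl, spoon, tamper, tin from where it was at the start of the episode above 0.03 m).
It also fails if it takes over 35 s, if anything falls off the work surface, if the arm or the gripper's body presses on something with over 40 N, if the wrist force passes 120 N, or if a joint passes its speed limit or range.

## Working session

There is one attempt and no reset: what is moved stays moved. The work goes in short steps, Python scripts to look and compute and a tool call to move; the robot and the scene stay as the last step left them, time stands still between calls to the robot, and variables do not carry over. Pictures are saved under pics/ and viewed, at most 10 in all, crops included, and the job is handed in when it is done.

Besides the shell and the picture viewer there is one more tool, called after "Emit:" as name(argument=value, ...), one argument or row to a line, values as JSON. jog_arm: Moves the arm, as the interface text tells. Its arguments: {"type":"object","properties":{"steps":{"type":"array"},"hand":{"type":"number"},"grip_force":{"type":"number"}},"required":["steps"]}

```bash
mkdir -p pics
cat > h.py <<'E'
import numpy as np, cv2
from bench import manip
from scipy.spatial.transform import Rotation as R
def K(i,h=420):
    f=h/2/np.tan(np.radians(i["fovy"])/2); return np.array([[f,0,i["cx"]],[0,f,i["cy"]],[0,0,1.]])
def ext(n):
    i=manip.camera_info(n)
    if "extrinsics" in i: return i,np.array(i["extrinsics"])
    s=manip.observe();T=np.eye(4);T[:3,:3]=R.from_euler("xyz",s["eef_rot"],degrees=True).as_matrix();T[:3,3]=s["tool_pos"]
    return i,T@np.array(i["mount"])
def ground(n,uv,z,iT=None):
    i,T=iT or ext(n)
    p=cv2.undistortPoints(np.array([[uv]],float),K(i),np.array(i["distortion"],float))[0,0]
    d=T[:3,:3]@[p[0],p[1],1]; o=T[:3,3]
    return o+d*(z-o[2])/d[2]
def proj(n,P,iT=None):
    i,T=iT or ext(n); W=np.linalg.inv(T)
    return cv2.projectPoints(np.array(P,float).reshape(-1,1,3),cv2.Rodrigues(W[:3,:3])[0],W[:3,3],K(i),np.array(i["distortion"],float))[0][:,0]
E
python3 - <<'E'
from h import *
for n in("scene","top"):
    cv2.imwrite(f"pics/{n}0.png",cv2.resize(manip.grab_frame(n)[:,:,::-1],(800,600)))
    i,T=ext(n);print(n,i["fovy"],T.round(2).tolist())
print(manip.observe())
E
```

```text
scene 55.88094271868057 [[-0.59, 0.71, -0.4, 888.74], [0.81, 0.5, -0.3, 301.98], [-0.01, -0.5, -0.87, 907.64], [0.0, 0.0, 0.0, 1.0]]
top 57.45851395318426 [[-0.07, -0.98, 0.21, 340.6], [-1.0, 0.07, -0.01, 49.2], [-0.0, -0.21, -0.98, 958.88], [0.0, 0.0, 0.0, 1.0]]
{'time_s': 0.1, 'qpos': array([ 6.58911571e+01,  2.42816137e+01,  9.34270529e+01, -1.14251279e-03,
        6.23714799e+01, -1.09013353e+00]), 'qvel': array([-0.00683342, -0.09992142, -0.05305495,  0.00857117, -0.02313388,
        0.11451089]), 'joint_torque': array([-6.90325469e-04, -5.45611668e+01, -2.74324554e+01,  6.45644940e-02,
        1.87712983e-02,  1.71677840e-05]), 'tool_pos': array([244.19967531, 574.80994412, 246.96239568]), 'eef_rot': array([-1.79919849e+02, -5.13499486e-04,  1.56981821e+02]), 'force': array([ 0.06480401, -0.23352657,  0.22900557]), 'torque': array([-0.01717474,  0.01367858,  0.03568234]), 'finger_force': 0.0, 'grip_width': 87.95236675597239}
```

View pics/scene0.png

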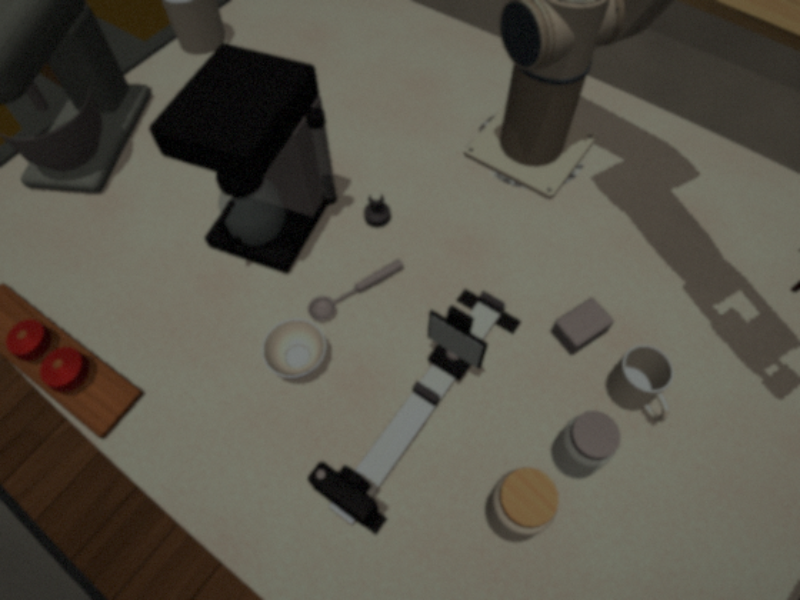

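View pics/top0.png

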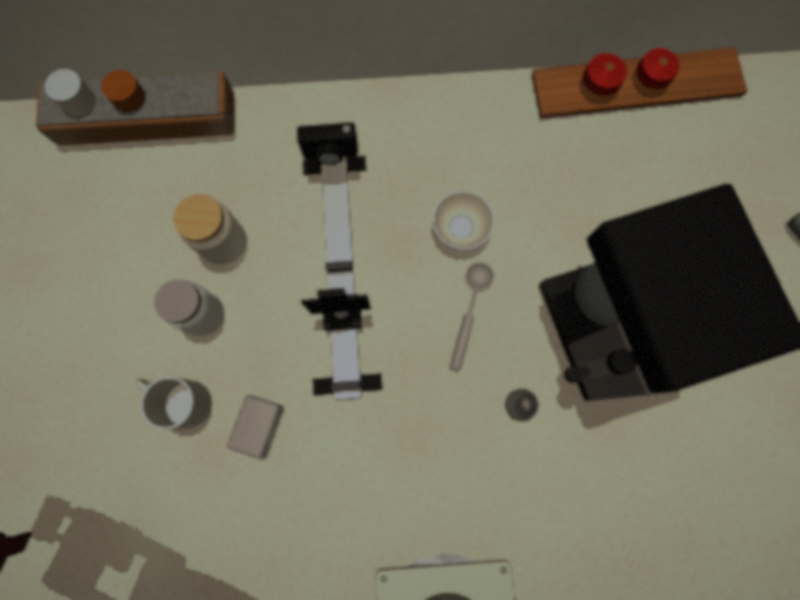

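Scene view: rail from the camera (345,495) to the stop (485,300), with the mirror at (457,340). The gauge tube has caps at (316,113) and (328,195). Top view: camera (328,140), mirror (335,303), stop (347,383), gauge caps (622,362) and (572,373). I'll zoom in.

Run:
```python
from h import *
A=[manip.grab_frame(n)[:,:,::-1] for n in("scene","top")]
for n,a in zip(("s","t"),A): cv2.imwrite(f"pics/raw_{n}.png",a)
def crop(a,x,y,w,h):
    c=a[y:y+h,x:x+w].astype(float); c=255*(c/255)**.5
    return cv2.resize(c.astype(np.uint8),(400,300),interpolation=cv2.INTER_CUBIC)
s,t=A
cv2.imwrite("pics/c.png",np.vstack([np.hstack([crop(s,180,60,80,60*1+30) if 0 else crop(s,180,65,120,90),crop(s,270,190,120,90)]),
 np.hstack([crop(t,370,215,100,75),crop(t,190,190,120,90)])]))
```

```text
(no output)
```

View pics/c.png

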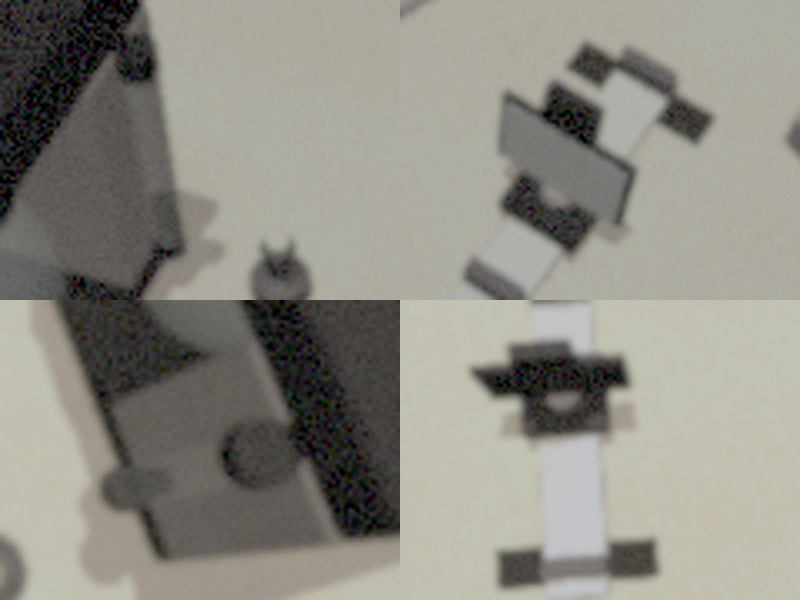

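```bash
cat > m.py <<'E'
from h import *
from scipy.optimize import least_squares
ti=ext("top");si=ext("scene")
def f(p,o=0):
    P=[[p[0],p[1],p[2]],[p[0],p[1],p[3]]]
    r=np.r_[proj("top",P,ti)-[[400,262],[435.5,253.7]],proj("scene",P,si)-[[231,139],[221.1,81.5]]]
    return r.ravel()
s=least_squares(f,[250,-300,20,220]);print("tube",s.x.round(1),s.fun.round(1))
b=ground("top",(242.5,270.1),42);a=ground("top",(242.8,263.5),18);c=ground("top",(235.2,133),18)
u=(c-a)/np.linalg.norm(c-a);print("stop top",b,"rail",a,c,u, np.degrees(np.arctan2(u[1],u[0])))
for q in [(232,204.4)]: print("tab top",ground("top",q,182))
W=[(228.0,175.5)]
s1=ground("scene",(270+(650-400)/3.333,190+66/3.333),42);print("stop scene",s1)
E
python3 m.py
```

```text
tube [ 393.1 -237.5   38.7  251.7] [ 0.2  0.5 -0.3 -0.3  0.   0.  -0.3 -0.1]
stop top [401.28932032 138.10420989  42.        ] rail [418.75514876 138.91928081  18.        ] [760.62391509 142.02541256  18.        ] [0.99995873 0.00908537 0.        ] 0.5205604023532342
tab top [528.90308002 139.70374975 182.        ]
stop scene [404.64205538 142.76908235  42.        ]
```

Emit:
jog_arm(
  steps=[
    [0, 0, -6, 8.3],
    [0, 0, -6, 8.3],
    [0, 0, -6, 8.3],
    [0, 0, -6, 8.3],
    [0, 0, -6, 8.3],
    [0, 0, -6, 8.3],
    [0, 0, -6, 8.3],
    [0, 0, -6, 8.3],
  ],
  hand=87.8,
)

```text
time_s: 1.0
tool_pos: [244.3, 575.1, 295.7]
eef_rot: [-180.0, 0.0, 90.2]
force: [-0.6, -0.3, -0.4]
grip_width: 87.8
finger_force: 0.0
```

Emit:
jog_arm(
  steps=[
    [-20, 13, 0, 0],
    [-36, 24, 0, 0],
    [-36, 24, 0, 0],
    [-36, 24, 0, 0],
    [-36, 24, 0, 0],
    [-36, 24, 0, 0],
    [-36, 24, 0, 0],
    [-36, 24, 0, 0],
    [-36, 24, 0, 0],
    [-36, 24, 0, 0],
    [-36, 24, 0, 0],
    [-36, 24, 0, 0],
    [-20, 10, 0, 0],
    [0, 0, 0, 0],
    [0, 0, 0, 0],
  ],
)

```text
time_s: 2.5
tool_pos: [535.5, 142.1, 295.4]
eef_rot: [-180.0, -0.0, 90.5]
force: [0.2, -0.2, -0.8]
grip_width: 88.0
finger_force: 0.0
```

Run:
```python
from h import *
s=manip.observe();print(s["tool_pos"],s["eef_rot"],s["time_s"])
i,T=ext("wrist");a=manip.grab_frame("wrist")[:,:,::-1]
np.save("wT.npy",T);cv2.imwrite("pics/w1.png",cv2.resize(a,(800,600)))
o=s["tool_pos"];print(T[:3,3],T[:3,2],proj("wrist",[[528.9,139.7,182]],(i,T))*800/560)
```

```text
[535.49557425 142.05820502 295.40853869] [-1.79955548e+02 -1.29166618e-02  9.05057416e+01] 2.5
[535.45609459 216.56599667 432.96027192] [-8.18796162e-04 -2.74748328e-01 -9.61515827e-01] [[389.95321471 307.92791195]]
```

View pics/w1.png

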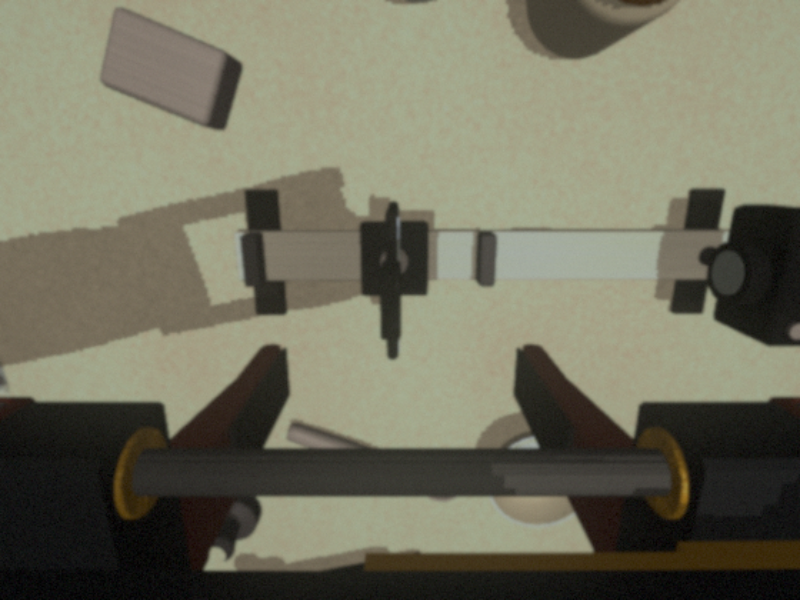

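The wrist view shows the mirror edge-on around (392,280), with its ends at (392,203) and (392,357). The stop block is at (253,258), its face at about x=263, and the rail edges are at rows 230 and 279.

Run:
```python
from h import *
i=manip.camera_info("wrist");T=np.load("wT.npy");k=.7
g=lambda u,v,z:ground("wrist",(u*k,v*k),z,(i,T)).round(1)
print("plate ends z138",g(392,203,138),g(392,357,138),"z46",g(392,203,46))
print("tab z182",g(391,310,182))
print("stop top face",g(263,235,42),g(263,285,42))
print("rail edges",g(320,230,18),g(320,279,18),g(600,230,18),g(600,279,18))
print("carriage z36",g(361,222,36),g(361,294,36),g(428,222,36),g(428,294,36))
a=cv2.imread("pics/w1.png")[180:380,340:480].astype(float)
cv2.imwrite("pics/w1c.png",cv2.resize((255*(a/255)**.45).astype(np.uint8),(420,600),interpolation=cv2.INTER_CUBIC))
```

```text
plate ends z138 [529. 196. 138.] [529.2  90.4 138. ] z46 [527.  189.5  46. ]
tab z182 [529.5 138.5 182. ]
stop top face [416.  161.5  42. ] [412.7 117.1  42. ]
rail edges [460.9 163.   18. ] [459.1 117.2  18. ] [715.4 165.1  18. ] [721.2 119.4  18. ]
carriage z36 [500.  172.5  36. ] [498.9 107.9  36. ] [557.9 173.   36. ] [559.4 108.4  36. ]
```

View pics/w1c.png

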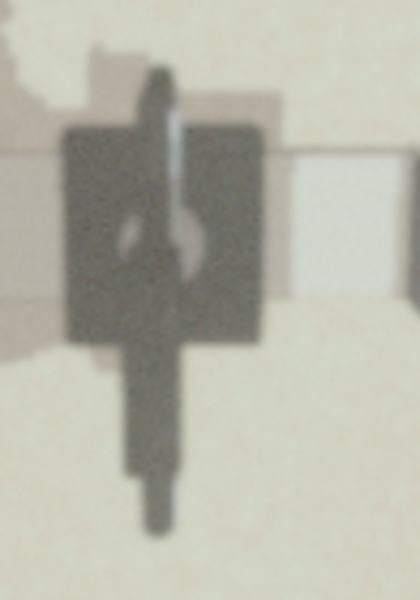

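Plate width reads 105 mm (104 expected), rail 46 and carriage 65, so the calibration checks out. Hinge ≈ (529, 140.6), stop hinge x ≈ 451.5, and the mirror angle needed is about 49.6°. Descending to grip the tab.

Emit:
jog_arm(
  steps=[
    [-1.5, -6.5, 15, 0],
    [0, 0, 30, 0],
    [0, 0, 30, 0],
    [0, 0, 30, 0],
    [0, 0, 18, 0],
    [0, 0, 0, 0],
    [0, 0, 0, 0],
  ],
)

```text
time_s: 3.25
tool_pos: [529.0, 141.6, 173.0]
eef_rot: [-180.0, -0.0, 90.7]
force: [-0.1, 0.8, 0.5]
grip_width: 87.8
finger_force: 0.0
```

Emit:
jog_arm(
  steps=[
    [0, 0, 0, 0],
    [0, 0, 0, 0],
    [0, 0, 0, 0],
    [0, 0, 0, 0],
    [0, 0, 0, 0],
    [0, 0, 0, 0],
    [0, 0, 0, 0],
    [0, 0, 0, 0],
    [0, 0, 0, 0],
    [0, 0, 0, 0],
  ],
  hand=0,
  grip_force=25,
)

```text
time_s: 4.25
tool_pos: [529.2, 140.6, 172.6]
eef_rot: [-180.0, 0.0, 90.6]
force: [-1.1, 0.6, 2.2]
grip_width: 12.2
finger_force: 25.0
```

Emit:
jog_arm(
  steps=[
    [0, -5, 0, 0],
    [0, -10, 0, 0],
    [0, -10, 0, 0],
    [0, -10, 0, 0],
    [0, -10, 0, 0],
    [0, -10, 0, 0],
    [0, -8, 0, 0],
    [0, -5, 0, 0],
    [0, 0, 0, 0],
    [0, 0, 0, 0],
  ],
)

```text
time_s: 5.25
tool_pos: [460.3, 139.8, 172.6]
eef_rot: [-179.9, 0.0, 90.6]
force: [-2.3, -0.7, 0.5]
grip_width: 12.0
finger_force: 25.0
```

Emit:
jog_arm(
  steps=[
    [0, -2, 0, 0],
    [0, -2, 0, 0],
    [0, -2, 0, 0],
    [0, -2, 0, 0],
    [0, 0, 0, 0],
    [0, 0, 0, 0],
  ],
)

```text
time_s: 5.85
tool_pos: [453.2, 139.8, 172.7]
eef_rot: [-180.0, 0.0, 90.6]
force: [1.7, -1.6, -3.4]
grip_width: 12.0
finger_force: 25.0
```

Emit:
jog_arm(
  steps=[
    [0, -1, 0, 0],
    [0, -1, 0, 0],
    [0, -1, 0, 0],
    [0, 0, 0, 0],
    [0, 0, 0, 0],
  ],
)

```text
time_s: 6.35
tool_pos: [450.2, 139.8, 172.7]
eef_rot: [-180.0, 0.0, 90.6]
force: [1.7, -0.2, -3.6]
grip_width: 11.8
finger_force: 25.0
```

Emit:
jog_arm(
  steps=[
    [0, -1, 0, 0],
    [0, -1, 0, 0],
    [0, -1, 0, 0],
    [0, 0, 0, 0],
    [0, 0, 0, 0],
  ],
)

```text
time_s: 6.85
tool_pos: [447.1, 139.7, 172.7]
eef_rot: [-180.0, 0.0, 90.6]
force: [1.8, -2.2, -3.0]
grip_width: 11.6
finger_force: 25.0
```

Emit:
jog_arm(
  steps=[
    [0, -1, 0, 0],
    [0, -1, 0, 0],
    [0, -1, 0, 0],
    [0, 0, 0, 0],
    [0, 0, 0, 0],
  ],
)

```text
time_s: 7.35
tool_pos: [446.0, 139.8, 172.7]
eef_rot: [179.8, -0.0, 90.6]
force: [8.9, -2.6, -11.5]
grip_width: 12.1
finger_force: 25.0
```

Run:
```python
from h import *
s=manip.observe();print(s["force"],s["torque"],s["tool_pos"],s["qpos"])
A=[manip.grab_frame(n)[:,:,::-1] for n in("scene","top","wrist")]
np.save("wT2.npy",ext("wrist")[1]);cv2.imwrite("pics/raw_w2.png",A[2])
br=lambda a:(255*(a/255)**.5).astype(np.uint8)
i=[cv2.resize(br(A[0][170:290,250:410]),(400,300)),cv2.resize(br(A[1][190:310,170:330]),(400,300)),cv2.resize(br(A[2]),(400,300)),cv2.resize(br(A[2][110:245,150:330]),(400,300))]
cv2.imwrite("pics/d.png",np.vstack([np.hstack(i[:2]),np.hstack(i[2:])]))
```

```text
[  8.94999965  -2.59400454 -11.50999113] [-0.65633898 -1.70481204  0.0472887 ] [445.99502355 139.80921027 172.7434808 ] [ 1.59719864e+01  1.75890400e+01  1.16255864e+02 -5.91551493e-02
  4.59430261e+01  1.54142443e+01]
```

View pics/d.png

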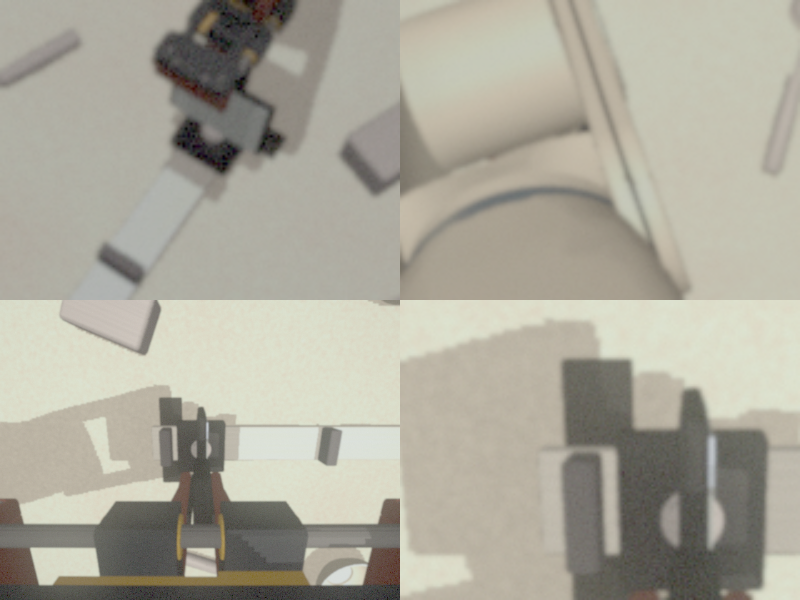

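The carriage is against its stop: the force has risen to 9 N and the visible gap matches the 7 mm expected from the geometry. Turning the mirror clockwise by 49.4°.

Emit:
jog_arm(
  steps=[
    [0, 0, 0, 2],
    [0, 0, 0, 4],
    [0, 0, 0, 4],
    [0, 0, 0, 4],
    [0, 0, 0, 4],
    [0, 0, 0, 4],
    [0, 0, 0, 4],
    [0, 0, 0, 4],
    [0, 0, 0, 4],
    [0, 0, 0, 4],
    [0, 0, 0, 4],
    [0, 0, 0, 4],
    [0, 0, 0, 2.4],
    [0, 0, 0, 1],
    [0, 0, 0, 0],
    [0, 0, 0, 0],
    [0, 0, 0, 0],
    [0, 0, 0, 0],
  ],
)

```text
time_s: 9.3
tool_pos: [445.8, 139.7, 172.7]
eef_rot: [179.9, -0.1, 41.2]
force: [9.0, -2.9, -10.6]
grip_width: 11.8
finger_force: 25.0
```

Run:
```python
from h import *
s=manip.observe();print(s["force"],s["torque"],s["tool_pos"],s["eef_rot"],s["finger_force"],s["grip_width"])
A=[manip.grab_frame(n)[:,:,::-1] for n in("scene","wrist")]
br=lambda a:(255*(a/255)**.5).astype(np.uint8)
i=[cv2.resize(br(A[0][170:290,250:410]),(400,300)),cv2.resize(br(A[1]),(400,300))]
cv2.imwrite("pics/e.png",np.hstack(i))
```

```text
[  8.95075321  -2.91507703 -10.5989733 ] [-0.63399731 -1.55221938  0.10658234] [445.84178045 139.74110789 172.7079632 ] [ 1.79879331e+02 -1.47227017e-01  4.12063771e+01] 24.997782111167908 11.785495021065387
```

View pics/e.png

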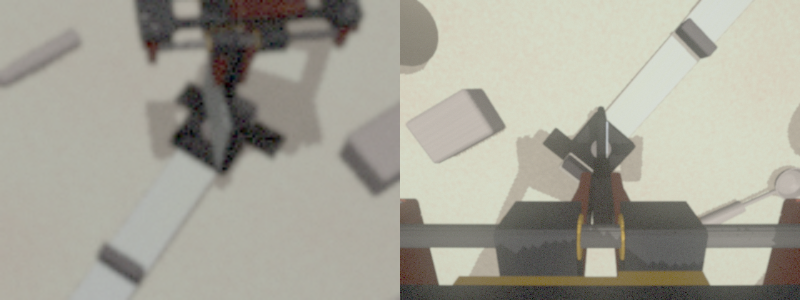

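The mirror has turned with the gripper: in the wrist view the plate is still upright in line with the pads at (600,145), and the carriage is at the stop. Handing in.

```bash
python3 -c "
from bench import manip
print(manip.hand_in())"
```

```text
the job is handed in; nothing more can be done
None
```

I handed the job in with the carriage pushed against its end stop and the gripper holding the mirror about 49° clockwise, aimed at the float; the hand-in returned no verdict, and the aim rests on my measured positions because I had no view through the rail camera.

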